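# Top the shaker, then uncap the strainer

## Task

The cocktail shaker has just been loaded with ice and is to be made ready for straining: close up by tipping the tin ice bin fully shut and setting the shaker's top - the strainer with its loose cap still sitting on it, carried as one piece - upright and fully home in the mouth of the shaker. Then lift the cap alone off the seated strainer without disturbing the strainer, and finish while still holding the cap still in the gripper, at least 5 cm above where it sat, with the strainer and shaker no longer touched. Do not tip the shaker or shove it from its place, and leave everything else on the shelf where it is.

Things in the scene. Friction and masses are not known exactly. Their poses are not given: they have to be found in the camera images.
- shaker: dented aluminium shaker tin, loose, standing upright and open at the top with ice cubes low inside; round, 66 mm across at the foot, 86 mm at the rim, 135 mm high, wall 3 mm (mouth 80 mm across inside), about 0.6 kg; origin at the centre of its underside, z up
- strainer: steel strainer top (inner lid), loose, solid, 0.14 kg, upright, cap on it; origin: centre of its underside, z up. Tapered skirt z 0-14 mm, 68 mm across below, 76 above, enters the shaker; bead 87 mm across, z 14-18, rests on the shaker's rim; dome z 18-36; upright collar 56 mm across, z 36-60: grip the whole top here. Fully home, its origin is 121 mm above the shaker's origin
- strainer_step (a point): point on the strainer's axis at the flat step on top of its collar, 60 mm above its underside, where the cap's rim rests; above it stands the strainer's neck, 38 mm across and 24 mm high, hidden in the cap
- cap: brass cap (outer lid), round, 47 mm across, 38 mm high, straight-sided for the lower 30 mm, closed top, 0.06 kg; slipped over the strainer's neck with 2 mm play all round, no latch, its rim resting on the collar's step; lifted by itself it leaves the strainer behind. Origin: centre of its open rim (underside), z up
- bin (a joint): tilt of the tin ice bin about the hinge along its front lower edge, rad: 0 is fully shut against its stop under the hood, it grows as the bin's top tips out towards the robot, to 0.6 at most; a stiff hinge, the bin stays where it is left; a steady push of 2 to 5 N at the lip moves it
- bin_lip (a point): middle of the rolled lip along the top of the bin's front plate, on the lip's centre line; the lip is a 12 mm round roll, 152 mm long, 142 mm from the hinge line; the front plate below it is plain; push here to shut the bin. It moves with the bin: shut, it is 4 mm in front of the hinge line and 150 mm above the shelf
- bin_hinge (a point): middle of the bin's hinge line, 8 mm above the shelf, fixed; same directions as the cradle
- bin_frame: fixed oak-sided cradle with a tin hood that the ice bin tips out of, 130 mm deep, 188 mm wide, 170 mm high; origin at the centre of its underside, its open front faces its own -x (roughly towards the robot), own y along the hinge; the hinge line is 59 mm in front of the origin
- mug: white enamel mug, 80 mm across, 85 mm high, handle on its own +y side (pointing away from the robot, give or take); bystander
- church_key: stubby flat iron church key, 105 mm long, 26 mm wide, 5 mm thick, lying along its own x; bystander
- tap_handle: red lacquered wooden tap handle with brass ferrule, lying along its own x, 157 mm long, 38 mm thick; bystander
- caddy: brass bar caddy with bayonet lid, 96 mm across, 105 mm high with its knob; bystander
- bitters: amber bottle with yellow cap, 52 mm across, 165 mm high; bystander
- jigger: copper double-cone jigger, 44 mm across, 78 mm high, standing; bystander
There are look-alikes about, which are no part of the job. Leave any green or orange look-alike of the strainer alone.

How it is judged:
By the outcome, as a careful person would: the job done as asked, in the order asked, and still so for the second after the job is handed in, while the arm keeps its last pose, push and grip.
It also fails if it takes over 72 s, if anything falls off the work surface, if the arm or the gripper's body presses on something with over 40 N, if the wrist force passes 120 N, or if a joint passes its speed limit or range.

## Robot

A 6-joint arm with a two-finger parallel gripper is mounted at the origin on the work surface. World frame = base frame: x ahead of the robot, y to its left, z up, the work surface at z = 0. Lengths are in m, angles in rad, forces in N, time in s.
With the tool pointing down it reaches from about 0.35 to 0.85 m from the base axis. Payload 8.1 kg.
Tool frame: the origin (TCP) lies between the finger pads; the fingertips stand 14 mm ahead of it and the grasp point (between the pads) lies 5 mm behind it (robot.tip_reach is the z of the fingertips in the tool frame, in m); z points along the fingers, y is the line along which they close (so a half turn about z gives the same grasp; the last joint's range is limited). The gripper opens to 93 mm and grips with 3 to 60 N. Pads are 15 mm wide; open, the fingers measure 128 mm over their backs; the gripper's body (75 mm by 188 mm) begins 65 mm behind the grasp point.
Start: joints at [-1.199, 0.13, 1.488, -0, 1.523, -0.085], TCP at [0.265, -0.538, 0.233] pointing down, gripper open.
Joint ranges: [-2.96, 2.96], [-0.89, 2.26], [0.02, 2.5], [-1.34, 4.48], [0, 2.73], [-2.66, 2.66]. Speed limits (rad/s): [2.39, 2.39, 2.79, 3.14, 3.14, 3.14].

## Interface

Orientations are given as a rotation vector (axis times angle).
In Python, from plant import robot gives the robot as it stands. The module is installed in compiled form; this text tells all that it offers.
- The arm moves only by the shell command python3 -m handwheel 'ROWS' [FORCE]. ROWS is JSON, a list of rows, each a list of 7 numbers: the closure, from -1 (fully open) to 1 (shut), then the shift along the tool's x, y, z each as a share of 100 cm, from -1 to 1, then the turn, a rotation vector about the tool's x, y, z each as a share of 180 degrees, from -1 to 1. In form: [[grip, tx, ty, tz, rx, ry, rz], ...]. A call has 1 to 20 rows; each row is the pose to reach, as a shift and turn from the pose commanded when the call began, along the tool's axes at that moment, turning the shorter way round; what a row does not reach only later rows make up. A row lasts 1/8 s, in which the tool goes at most 62.5 mm and 10.7 degrees, less where a joint would pass 70% of its speed; a pose out of reach is approached as far as the arm can. A call with a number of a shift or a turn outside -1 to 1 is refused whole. A call with a gripper value outside its range is refused whole. The fingers move at their own pace and stop on an object; FORCE is the grip in N (left out, the last holds). Time passes only in rows, so rows that repeat a pose let the fingers close. It gives the time, the measured TCP pose, the force, the opening and the grip force at its end, in the units of the state.
- robot.read_state(): the state, without advancing time (a new reading comes with each control period).
- robot.read_camera(name): name is "scene" or "top"; returns a dict with "frame" (384x512x3 uint8, red, green, blue), "fx", "fy", "cx", "cy" (pixels), "rvec" (rotation vector, rad) and "tvec" (3), from world to camera coordinates, as OpenCV has them. Camera axes: x right, y down, z forward; pixel columns grow to the right and rows downward; lengths in m; the calibration is good to about 2 mm. A picture is of the moment at which its call begins. There is no depth.
- robot.close_job(): hands the job in; it is judged then, once.
Trained networks look in a picture, given as the dict that the camera call returned (one of the last four; its "shot" number tells which), for a name from the list of things; names that differ only in an ending like _2 or _b are one class to them, and where a whole thing is asked for, a point or a joint stands for the part that bears it (a point fixed in the world has none). Each returns a list of dicts, best first, with "conf" (0 to 1); they miss things now and then, are a little off and sometimes report something else, mostly with a low value. They report only what shows in the picture. A call takes as long as a camera call. They do not tell look-alikes from the thing itself.
- robot.regions_of(picture, name): "mask" (384x512 bool, what is visible of it) and "rect" ([left, top, right, bottom] in pixels, round what is visible of it).
The state is a dict: "t": time; "q": joint angles; "dq": joint speeds; "joint_torque": joint torques, N m; "tool_pos": TCP position; "orientation": TCP orientation; "force": force on the tool from outside, world axes, zero at the start; "wrist_torque": the same for the moment, N m; "opening": finger opening in m; "gripper_force": force on a finger pad.
Only numpy, scipy, OpenCV 4.12 (cv2) and the standard library are available. Lean on these libraries where they do the work, as an engineer would, in place of code of your own. Each camera call takes 0.05 s, during which the arm holds its last target. There are 200 camera calls.

## Working session

There is one attempt and no reset: what is moved stays moved. The work goes in short steps, Python scripts to look and compute and a shell command to move; the robot and the scene stay as the last step left them, time stands still between calls to the robot, and variables do not carry over. Pictures are saved under pics/ and viewed, at most 10 in all, crops included, and the job is handed in when it is done.

```bash
mkdir -p pics; cat > h.py <<'E'
import numpy as np, cv2
from plant import robot
def RT(p): return cv2.Rodrigues(np.array(p["rvec"],float))[0], np.array(p["tvec"],float).ravel()
def proj(p,X):
    R,t=RT(p); c=R@np.array(X,float)+t; return np.array([p["fx"]*c[0]/c[2]+p["cx"],p["fy"]*c[1]/c[2]+p["cy"]])
def ray(p,u,v):
    R,t=RT(p); d=R.T@np.array([(u-p["cx"])/p["fx"],(v-p["cy"])/p["fy"],1]); return -R.T@t,d
def atz(p,u,v,z):
    o,d=ray(p,u,v); return o+d*(z-o[2])/d[2]
def save(p,n,crop=None,s=1):
    f=p["frame"][:,:,::-1]
    if crop: f=f[crop[1]:crop[3],crop[0]:crop[2]]
    cv2.imwrite("pics/"+n,cv2.resize(f,None,fx=s,fy=s,interpolation=cv2.INTER_CUBIC))
E
python3 - <<'E'
from h import *
a=robot.read_camera("scene"); b=robot.read_camera("top")
for n,p in(("s",a),("t",b)):
    save(p,n+"0.png",s=1.5); print(n,ray(p,256,192), p["fx"])
    for k in ["shaker","strainer","cap","bin","bin_frame","mug","church_key","tap_handle","caddy","bitters","jigger"]:
        print(k,[(round(r["conf"],2),[int(x) for x in r["rect"]]) for r in robot.regions_of(p,k)])
print(robot.read_state())
E
```

```text
s (array([1.05841043, 0.39550284, 0.64304931]), array([-0.60589382, -0.48086666, -0.63379077])) 368.93585603678633
shaker [(0.7, [157, 117, 191, 167])]
strainer [(0.95, [265, 246, 306, 292]), (0.8, [303, 168, 334, 211]), (0.69, [276, 212, 310, 241])]
cap [(0.61, [284, 197, 305, 221])]
bin [(0.95, [356, 221, 442, 258])]
bin_frame [(0.56, [314, 219, 456, 378]), (0.44, [283, 195, 304, 221]), (0.28, [354, 220, 443, 261])]
mug [(0.67, [207, 160, 248, 205])]
church_key [(0.68, [254, 196, 275, 219])]
tap_handle [(0.64, [173, 238, 217, 293]), (0.49, [355, 219, 444, 261])]
caddy [(0.94, [107, 178, 152, 227])]
bitters [(0.56, [237, 253, 261, 328])]
jigger [(0.89, [342, 198, 365, 228]), (0.67, [357, 220, 441, 259])]
t (array([0.48649273, 0.00214125, 0.97318502]), array([ 0.10844078,  0.00807757, -0.99413881])) 377.700084873988
shaker []
strainer [(0.98, [189, 157, 226, 191]), (0.73, [220, 266, 255, 302]), (0.67, [214, 209, 250, 245])]
cap [(0.73, [221, 214, 240, 233])]
bin [(0.84, [80, 191, 164, 243])]
bin_frame [(0.73, [61, 135, 171, 239])]
mug [(0.95, [296, 212, 344, 247]), (0.64, [176, 258, 
[... 216 characters left out ...]
[177, 258, 199, 280])]
{'t': 1.2, 'q': array([-1.19943260e+00,  1.30387906e-01,  1.48818750e+00, -4.17719464e-06,
        1.52299673e+00, -8.54321707e-02]), 'dq': array([-0.00160218, -0.00035336,  0.00241512, -0.00058498,  0.00151184,
       -0.00167754]), 'joint_torque': array([-9.40796381e-04, -5.59770942e+01, -4.92060363e+01,  7.68418307e-02,
        2.28606054e-02, -3.20042011e-05]), 'tool_pos': array([ 0.26465065, -0.53849288,  0.23264932]), 'orientation': array([ 3.05998624e+00,  7.11306711e-01, -1.89421217e-06]), 'force': array([-0.69241698, -0.39074188, -0.425797  ]), 'wrist_torque': array([-0.00588955, -0.00571796, -0.02282871]), 'gripper_force': 0.0, 'opening': 0.09281179837834051}
```

View pics/s0.png

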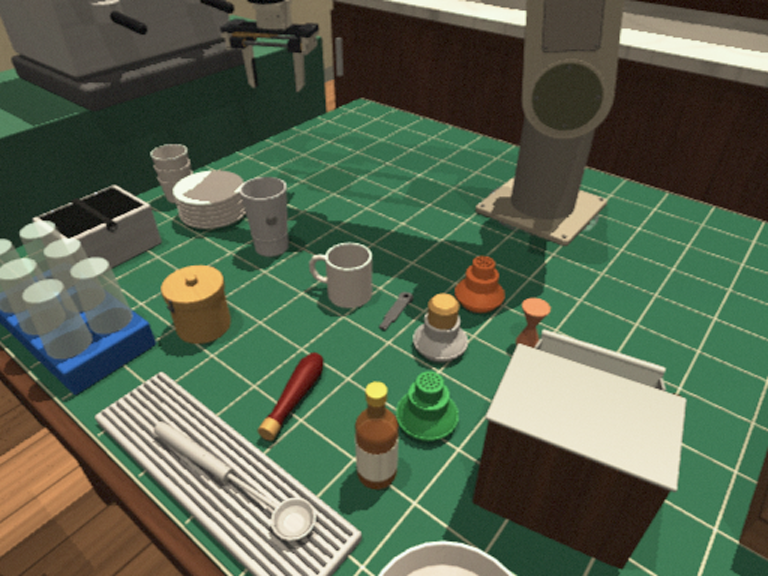

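View pics/t0.png

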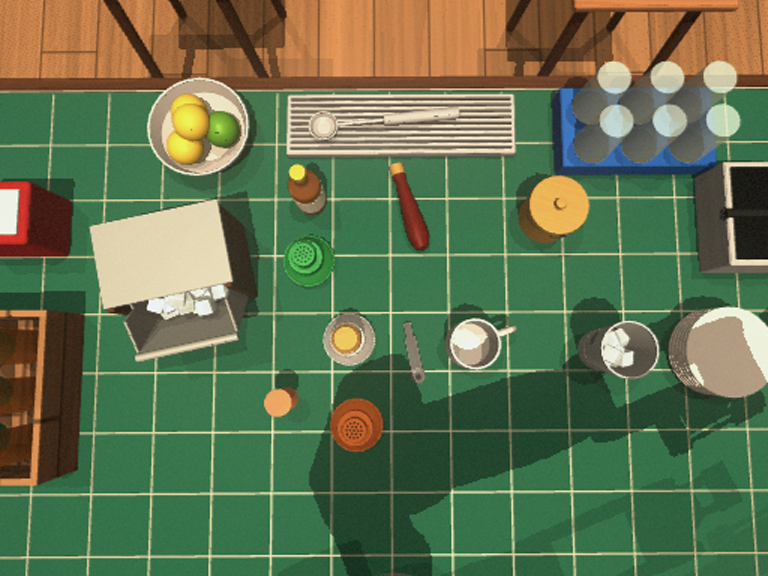

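Scene and top views: the strainer with a brass cap is at scene px (293,220) and top px (231,226). Green look-alike: scene (285,269), top (205,173). Orange look-alike: scene (319,188), top (237,284). The steel one wearing the brass cap fits the description. The shaker, with ice in it, is at scene (176,142) and top (419,233). The open bin is at top (125,225). I'll fit the models and confirm in one enlarged crop.

```bash
cat >> h.py <<'E'
from scipy.optimize import minimize
SH=[[(0,.033),(.135,.043)]]
CAP=[[(0.060,.0235),(.090,.0235),(.098,.019)]]
STR=[[(0,.034),(.014,.038)],[(.014,.0435),(.018,.0435),(.036,.028),(.060,.028)]]
def sil(p,parts,x,y,z0=0,S=4):
    m=np.zeros((384*S,512*S),np.uint8); a=np.linspace(0,2*np.pi,48)
    for part in parts:
        for q in [part[i:i+2] for i in range(len(part)-1)]:
            P=[S*(proj(p,(x+r*np.cos(t),y+r*np.sin(t),z0+z))+.5)-.5 for z,r in q for t in a]
            cv2.fillConvexPoly(m,cv2.convexHull(np.array(P,np.float32)).round().astype(np.int32),255)
    return cv2.resize(m,(512,384),interpolation=cv2.INTER_AREA)/255.
def fit(items,parts,x0,z0=0):
    # items: (pic, mask)
    def c(v): return sum(np.abs(sil(p,parts,v[0],v[1],z0)-m).sum()/m.sum() for p,m in items)
    r=minimize(c,x0,method="Nelder-Mead",options=dict(initial_simplex=[x0,[x0[0]+.01,x0[1]],[x0[0],x0[1]+.01]],xatol=2e-4,maxiter=80))
    return r.x,r.fun
def best(p,k,px):
    L=[r for r in robot.regions_of(p,k) if r["rect"][0]-4<px[0]<r["rect"][2]+4 and r["rect"][1]-4<px[1]<r["rect"][3]+4]
    return L[0]["mask"].astype(float) if L else None
E
python3 - <<'E'
from h import *
a=robot.read_camera("scene"); b=robot.read_camera("top")
ta=atz(b,230,223,.098)[:2]; sh=atz(b,419,233,.135)[:2]; print("guess",ta,sh)
def go(name,k,parts,x0,pa,pb):
    ms=[(p,best(p,k,q)) for p,q in((a,pa),(b,pb))]; ok=[i for i in ms if i[1] is not None]
    for s in ([ok] if len(ok)<2 else [ok,ok[:1],ok[1:]]):
        if s: print(name,len(s),fit(s,parts,list(x0)))
go("strainer+cap str","strainer",STR,ta,(285,230),(231,240))
go("cap","cap",CAP,ta,(294,208),(230,223))
go("shaker","shaker",SH,sh,(176,142),(419,233))
for d in [(0,0)]:
  pass
# montage
def crop(p,r,s): return cv2.resize(p["frame"][r[1]:r[3],r[0]:r[2],::-1],None,fx=s,fy=s,interpolation=cv2.INTER_CUBIC)
M=np.zeros((600,800,3),np.uint8)
for p,r,s,x,y in((b,(50,125,180,245),4,0,0),(b,(205,200,260,255),4,525,0),(a,(270,190,320,245),4,525,230),(b,(380,205,445,260),4,0,482 and 485)):
    c=crop(p,r,s)[:600-y,:800-x]; M[y:y+c.shape[0],x:x+c.shape[1]]=c
cv2.imwrite("pics/m1.png",M)
E
```

```text
guess [0.51018334 0.06963646] [ 0.48505776 -0.35067823]
strainer+cap str 2 (array([0.50564247, 0.07004181]), np.float64(0.9646660471254453))
strainer+cap str 1 (array([0.50502235, 0.06977297]), np.float64(0.37247401692917603))
strainer+cap str 1 (array([0.50562495, 0.07061511]), np.float64(0.5865657153950689))
cap 2 (array([0.50491106, 0.06969733]), np.float64(0.1734172284860645))
cap 1 (array([0.50375464, 0.0693922 ]), np.float64(0.11760744701921172))
cap 1 (array([0.50491591, 0.06956147]), np.float64(0.04839382561535253))
shaker 2 (array([ 0.48543332, -0.35143636]), np.float64(0.07614324540932416))
shaker 1 (array([ 0.48534411, -0.35089097]), np.float64(0.03832245609485528))
shaker 1 (array([ 0.48586724, -0.35151068]), np.float64(0.03497810291629342))
```

View pics/m1.png

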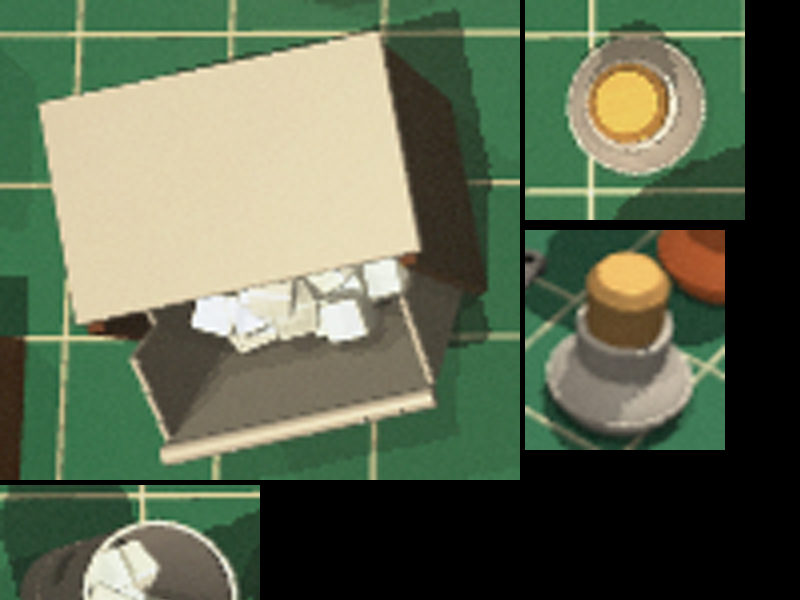

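The crop confirms it: the steel strainer with its brass cap (top px 231,226) is on top of nothing else and stands upright, and the bin's lip runs from top px (90.5,239) to (159,225). Next is the bin geometry.

```bash
python3 - <<'E'
from h import *
b=robot.read_camera("top"); a=robot.read_camera("scene")
C=np.array([atz(b,u,v,.170) for u,v in((69.5,205.75),(155,187.5),(145,133),(60,151))])[:,:2]
fl,fr,br,bl=C
print(C, "widths",np.linalg.norm(fl-fr),np.linalg.norm(bl-br),"depth",np.linalg.norm(fl-bl),np.linalg.norm(fr-br))
yv=(fl-fr)+(bl-br); yaw=np.arctan2(-yv[0],yv[1]); print("yaw",yaw)
xh=np.array([np.cos(yaw),np.sin(yaw)]); O=C.mean(0); H=O-.059*xh; print("O",O,"hinge",H)
for th in np.arange(.2,.61,.1):
    f=.004*np.cos(th)+.142*np.sin(th); z=.008+.142*np.cos(th)-.004*np.sin(th)
    L=H-f*xh; e=[L+s*.076*np.array([-xh[1],xh[0]]) for s in(1,-1)]
    print(round(th,2),"lip",L,z,[proj(b,(*q,z)).round(1) for q in e])
s=robot.read_state(); print(cv2.Rodrigues(s["orientation"])[0].round(3), s["tool_pos"])
E
```

```text
[[0.5466024  0.40604814]
 [0.58486312 0.22487692]
 [0.70426805 0.24936097]
 [0.66535997 0.43204923]] widths 0.18516720331187722 0.18678554677839154 depth 0.12157063330675365 0.12188931684494923
yaw 0.20898740511862607
O [0.62527339 0.32808381] hinge [0.56755714 0.31584312]
0.2 lip [0.53612495 0.30917685] 0.14637477673027605 [array([ 84.7, 218.5]), array([153.1, 203.7])]
0.3 lip [0.52276814 0.30634408] 0.14247570062919068 [array([ 86.5, 224.6]), array([154.7, 209.9])]
0.4 lip [0.50985884 0.30360623] 0.1372329877791751 [array([ 88.6, 230.6]), array([156.5, 215.9])]
0.5 lip [0.49752604 0.30099064] 0.1306990216340161 [array([ 90.9, 236.2]), array([158.3, 221.6])]
0.6 lip [0.48589298 0.29852345] 0.12293908742359416 [array([ 93.3, 241.4]), array([160.2, 226.9])]
[[ 0.897  0.441  0.   ]
 [ 0.441 -0.897 -0.   ]
 [-0.     0.    -1.   ]] [ 0.26468329 -0.53850254  0.23264116]
```

```bash
python3 -m handwheel '[[1,0.522,-0.665,0,0,0,0.079],[1,0.522,-0.665,0,0,0,0.079],[1,0.522,-0.665,0,0,0,0.079],[1,0.522,-0.665,0,0,0,0.079],[1,0.522,-0.665,0,0,0,0.079],[1,0.522,-0.665,0,0,0,0.079],[1,0.522,-0.665,0,0,0,0.079],[1,0.522,-0.665,0,0,0,0.079],[1,0.522,-0.665,0,0,0,0.079],[1,0.522,-0.665,0,0,0,0.079],[1,0.522,-0.665,0,0,0,0.079],[1,0.522,-0.665,0,0,0,0.079],[1,0.522,-0.665,0,0,0,0.079],[1,0.522,-0.665,0,0,0,0.079],[1,0.522,-0.665,0,0,0,0.079],[1,0.522,-0.665,0,0,0,0.079]]'; python3 -c "
from h import *
s=robot.read_state();print(s['t'],s['tool_pos'],s['q'],s['opening']);print(cv2.Rodrigues(s['orientation'])[0].round(3))"
```

```text
t: 3.7
tool_pos: [0.4397, 0.288, 0.2325]
orientation: [3.124, 0.327, -0.001]
force: [-0.2, 0.4, -0.7]
opening: 0.0005
gripper_force: 0.0
3.7 [0.43967963 0.28798362 0.23250655] [ 4.82579328e-01 -7.08465666e-02  1.69369759e+00 -3.96705543e-04
  1.51930790e+00  1.84461856e+00] 0.0005028448715623328
[[ 0.978  0.207 -0.   ]
 [ 0.207 -0.978 -0.001]
 [-0.     0.001 -1.   ]]
```

```bash
python3 -m handwheel '[[1,0,0,0.06,0,0,0],[1,0,0,0.103,0,0,0],[1,0.02,0,0.103,0,0,0],[1,0.035,0,0.103,0,0,0],[1,0.05,0,0.103,0,0,0],[1,0.06,0,0.103,0,0,0],[1,0.07,0,0.103,0,0,0],[1,0.08,0,0.103,0,0,0],[1,0.09,0,0.103,0,0,0],[1,0.098,0,0.103,0,0,0],[1,0.098,0,0.103,0,0,0]]'; python3 - <<'E'
from h import *
a=robot.read_camera("scene"); b=robot.read_camera("top")
c=np.hstack([cv2.resize(p["frame"][r[1]:r[3],r[0]:r[2],::-1],(400,400),interpolation=cv2.INTER_CUBIC) for p,r in((a,(310,170,460,320)),(b,(50,125,180,255)))])
cv2.imwrite("pics/bin1.png",c)
E
```

```text
t: 5.08
tool_pos: [0.5365, 0.309, 0.1294]
orientation: [-3.125, -0.327, -0.001]
force: [0.3, -0.6, 0.4]
opening: 0.0004
gripper_force: 0.0
```

View pics/bin1.png

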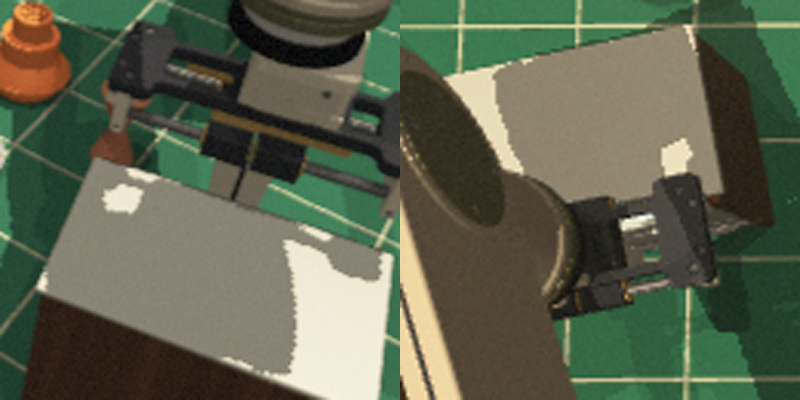

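The bin has been pushed mostly shut and its lip is hidden behind the gripper, which sits clear of the hood. I'll push on in small steps until the stop shows as force.

```bash
python3 -m handwheel '[[1,0.004,0,0,0,0,0],[1,0.008,0,0,0,0,0],[1,0.011,0,0,0,0,0]]'; python3 -m handwheel '[[1,0.002,0,0,0,0,0],[1,0.003,0,0,0,0,0]]'|grep -E "pos|^force"; python3 -m handwheel '[[1,0.002,0,0,0,0,0],[1,0.002,0,0,0,0,0]]'|grep -E "pos|^force"
```

```text
t: 5.55
tool_pos: [0.5467, 0.3113, 0.1297]
orientation: [-3.124, -0.327, -0.0]
force: [-1.9, -0.9, 1.9]
opening: 0.0007
gripper_force: 0.8
tool_pos: [0.5471, 0.3114, 0.1297]
force: [-19.0, -4.7, 12.6]
tool_pos: [0.5471, 0.3114, 0.1297]
force: [-26.0, -8.3, 17.9]
```

Force rises to 26 N with no travel, so the stop is reached. I'll back off and check.

```bash
python3 -m handwheel '[[1,-0.03,0,0,0,0,0],[1,-0.08,0,0,0,0,0],[1,-0.09,0.05,-0.06,0,0,0],[-1,-0.09,0.1,-0.12,0,0,0],[-1,-0.09,0.15,-0.14,0,0,0],[-1,-0.09,0.2,-0.14,0,0,0],[-1,-0.09,0.2,-0.14,0,0,0]]'; python3 - <<'E'
from h import *
a=robot.read_camera("scene"); b=robot.read_camera("top")
c=np.hstack([cv2.resize(p["frame"][r[1]:r[3],r[0]:r[2],::-1],(400,400),interpolation=cv2.INTER_CUBIC) for p,r in((a,(310,190,460,340)),(b,(50,125,180,255)))])
cv2.imwrite("pics/bin2.png",c)
s=robot.read_state();print(cv2.Rodrigues(s['orientation'])[0].round(3))
E
```

```text
t: 6.92
tool_pos: [0.5062, 0.0944, 0.2713]
orientation: [3.124, 0.319, 0.005]
force: [-0.7, 0.4, -0.7]
opening: 0.0356
gripper_force: 0.0
[[ 0.979  0.205  0.   ]
 [ 0.205 -0.979  0.   ]
 [ 0.    -0.    -1.   ]]
```

View pics/bin2.png

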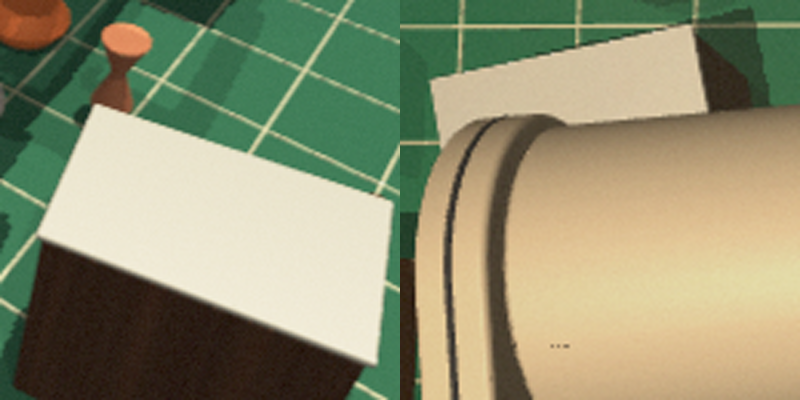

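The bin is shut: nothing sticks out in front of the hood. Next I move above the strainer with the fingers open.

```bash
python3 -m handwheel '[[-1,-0.006,0.024,0.05,0,0,0],[-1,-0.006,0.024,0.10,0,0,0],[-1,-0.006,0.024,0.10,0,0,0],[-1,-0.006,0.024,0.10,0,0,0]]'
```

```text
t: 7.52
tool_pos: [0.5043, 0.0743, 0.1711]
orientation: [-3.124, -0.329, -0.002]
force: [1.2, -0.5, 1.1]
opening: 0.0839
gripper_force: 0.0
```

```bash
python3 -m handwheel '[[-1,0,0.0046,0.02,0,0,0],[-1,0,0.0046,0.02,0,0,0],[-1,0,0.0046,0.02,0,0,0]]'; python3 -c "
from h import *
s=robot.read_state();p=s['tool_pos'];R=cv2.Rodrigues(s['orientation'])[0];print(R.T@(np.array([.505,.0697,.051])-p))"
```

```text
t: 7.9
tool_pos: [0.5059, 0.0691, 0.1518]
orientation: [3.124, 0.328, 0.004]
force: [-0.3, -0.1, 0.4]
opening: 0.0933
gripper_force: 0.0
[-0.00103746 -0.00077699  0.10078425]
```

```bash
python3 -m handwheel '[[-1,-0.001,-0.001,0.03,0,0,0],[-1,-0.001,-0.001,0.06,0,0,0],[-1,-0.001,-0.001,0.085,0,0,0],[-1,-0.001,-0.001,0.1,0,0,0],[-1,-0.001,-0.001,0.1,0,0,0],[-0.3,-0.001,-0.001,0.1,0,0,0],[1,-0.001,-0.001,0.1,0,0,0],[1,-0.001,-0.001,0.1,0,0,0],[1,-0.001,-0.001,0.1,0,0,0],[1,-0.001,-0.001,0.1,0,0,0]]' 20
```

```text
t: 9.15
tool_pos: [0.5038, 0.0694, 0.0499]
orientation: [-3.125, -0.327, -0.001]
force: [-0.8, 1.0, 2.7]
opening: 0.0557
gripper_force: 19.9
```

```bash
python3 -m handwheel '[[1,0,0,-0.01,0,0,0],[1,0,0,-0.03,0,0,0],[1,0,0,-0.06,0,0,0],[1,0,0,-0.1,0,0,0],[1,0,0,-0.14,0,0,0],[1,0,0,-0.17,0,0,0],[1,-0.01,0.03,-0.18,0,0,0],[1,-0.02,0.07,-0.18,0,0,0],[1,-0.03,0.12,-0.18,0,0,0],[1,-0.04,0.17,-0.18,0,0,0],[1,-0.055,0.22,-0.18,0,0,0],[1,-0.07,0.27,-0.18,0,0,0],[1,-0.082,0.32,-0.18,0,0,0],[1,-0.092,0.36,-0.18,0,0,0],[1,-0.1,0.39,-0.18,0,0,0],[1,-0.104,0.404,-0.18,0,0,0],[1,-0.104,0.408,-0.18,0,0,0],[1,-0.104,0.408,-0.18,0,0,0],[1,-0.104,0.408,-0.18,0,0,0]]'; python3 - <<'E'
from h import *
a=robot.read_camera("scene"); b=robot.read_camera("top"); s=robot.read_state(); print(s["tool_pos"],s["opening"])
p=s["tool_pos"]; z0=p[2]-.0499
q=proj(a,(*p[:2],z0+.02)); print(q)
for k,parts in(("strainer",STR),("shaker",SH)):
    for nm,pic in(("s",a),("t",b)):
        print(nm,k,[(round(r["conf"],2),[int(x) for x in r["rect"]]) for r in robot.regions_of(pic,k)])
m=best(a,"shaker",(176,150))
if m is not None: print(fit([(a,m)],SH,[.4855,-.3515]))
u,v=int(q[0]),int(q[1])
f=a["frame"][max(0,v-75):v+75,max(0,u-75):u+75,::-1].copy()
f=cv2.resize(f,None,fx=4,fy=4,interpolation=cv2.INTER_CUBIC)
for z,r in((.014,.0435),(.018,.0435),(0,.034),(.06,.0235)):   # predicted outline
    P=np.array([(proj(a,(p[0]+r*np.cos(t),p[1]+r*np.sin(t),z0+z))-[max(0,u-75),max(0,v-75)]+.5)*4 for t in np.linspace(0,6.28,60)]).astype(np.int32)
    cv2.polylines(f,[P],True,(255,0,255),1)
cv2.imwrite("pics/held.png",f)
E
```

```text
t: 11.52
tool_pos: [0.4867, -0.3502, 0.2298]
orientation: [-3.124, -0.329, -0.0]
force: [0.5, 0.0, -2.1]
opening: 0.0558
gripper_force: 20.0
[ 0.48664323 -0.3503786   0.22976372] 0.05560279314568247
[171.20016266 103.55419768]
s strainer [(0.9, [261, 246, 306, 293]), (0.67, [154, 93, 187, 116]), (0.66, [305, 171, 334, 210])]
t strainer [(0.91, [218, 267, 254, 299]), (0.89, [189, 157, 223, 190]), (0.5, [413, 210, 441, 222]), (0.4, [385, 215, 412, 250])]
s shaker [(0.67, [157, 118, 189, 169])]
t shaker [(0.96, [385, 216, 415, 251])]
(array([ 0.48230054, -0.35538977]), np.float64(0.04099478190089972))
```

View pics/held.png

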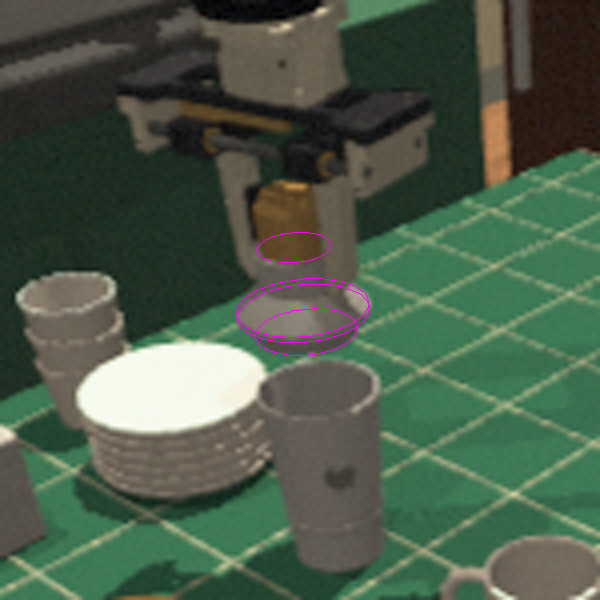

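The strainer is held upright, cap on, above the shaker. The predicted bead outline (crop centre 303,310) matches the real one. I'll lower it until the skirt just enters the mouth.

```bash
python3 -m handwheel '[[1,-0.002,0.001,0.015,0,0,0],[1,-0.002,0.001,0.03,0,0,0],[1,-0.002,0.001,0.042,0,0,0],[1,-0.002,0.001,0.05,0,0,0],[1,-0.002,0.001,0.05,0,0,0],[1,-0.002,0.001,0.05,0,0,0]]'; python3 - <<'E'
from h import *
a=robot.read_camera("scene"); s=robot.read_state(); p=s["tool_pos"]; print(p); z0=p[2]-.0499
x0,y0=135,85
f=cv2.resize(a["frame"][y0:y0+95,x0:x0+80,::-1],None,fx=6,fy=6,interpolation=cv2.INTER_CUBIC)
def el(x,y,z,r,c):
    P=np.array([(proj(a,(x+r*np.cos(t),y+r*np.sin(t),z))-[x0,y0]+.5)*6 for t in np.linspace(0,6.28,60)]).astype(np.int32)
    cv2.polylines(f,[P],True,c,1)
for z,r in((.014,.0435),(.018,.0435)): el(p[0],p[1],z0+z,r,(255,0,255))
el(.4855,-.3514,.135,.043,(0,255,255)); el(.4855,-.3514,0,.033,(0,255,255))
cv2.imwrite("pics/ins.png",f)
E
```

```text
t: 12.62
tool_pos: [0.4849, -0.3529, 0.1802]
orientation: [3.124, 0.327, 0.001]
force: [0.6, 0.9, -0.7]
opening: 0.0556
gripper_force: 20.0
[ 0.4849544  -0.35294247  0.18040601]
```

View pics/ins.png

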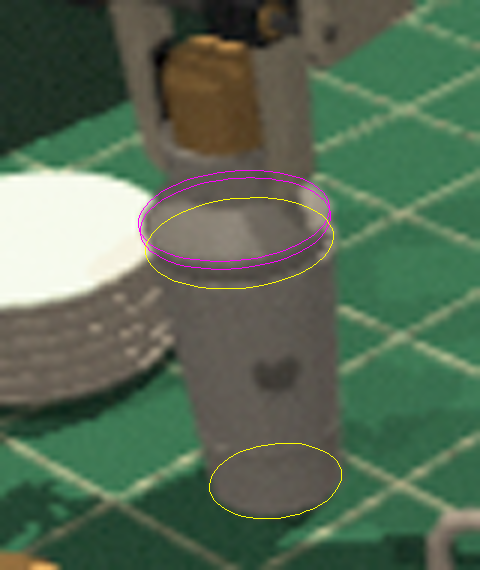

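The skirt is in the mouth and centred: bead about x 140–330 and rim 147–333 in the crop. I'll lower it gently until it seats.

```bash
python3 -m handwheel '[[1,0,-0.001,0.003,0,0,0],[1,0,-0.001,0.005,0,0,0],[1,0,-0.001,0.007,0,0,0],[1,0,-0.001,0.007,0,0,0]]'; python3 -m handwheel '[[1,0,0,0.0015,0,0,0],[1,0,0,0.0025,0,0,0],[1,0,0,0.0025,0,0,0]]'|grep -E "pos|^force"
```

```text
t: 13.18
tool_pos: [0.4843, -0.3516, 0.1723]
orientation: [-3.124, -0.327, 0.001]
force: [-0.6, 0.3, -1.7]
opening: 0.0559
gripper_force: 20.0
tool_pos: [0.4846, -0.3518, 0.1711]
force: [-2.4, 1.4, 6.1]
```

```bash
python3 -m handwheel '[[1,0,0,0.001,0,0,0],[1,0,0,0.001,0,0,0]]'|grep -E "pos|^force"; python3 -m handwheel '[[0.2,0,0,0,0,0,0],[-0.2,0,0,0,0,0,0],[-0.6,0,0,0,0,0,0],[-1,0,0,0,0,0,0],[-1,0,0,-0.01,0,0,0],[-1,0,0,-0.01,0,0,0]]' 
```

```text
tool_pos: [0.4849, -0.3519, 0.1711]
force: [-3.2, 2.7, 10.9]
t: 14.55
tool_pos: [0.485, -0.3522, 0.1805]
orientation: [3.123, 0.327, 0.002]
force: [0.1, -0.5, 0.5]
opening: 0.0901
gripper_force: 0.0
```

```bash
python3 -m handwheel '[[-1,0,0,-0.012,0,0,0],[-1,0,0,-0.0205,0,0,0],[-1,0,0,-0.0205,0,0,0],[-1,0,0,-0.0205,0,0,0]]'; python3 - <<'E'
from h import *
a=robot.read_camera("scene")
x0,y0=135,70
f=cv2.resize(a["frame"][y0:y0+100,x0:x0+80,::-1],None,fx=6,fy=6,interpolation=cv2.INTER_CUBIC); g=f.copy()
def el(x,y,z,r,c):
    P=np.array([(proj(a,(x+r*np.cos(t),y+r*np.sin(t),z))-[x0,y0]+.5)*6 for t in np.linspace(0,6.28,60)]).astype(np.int32)
    cv2.polylines(f,[P],True,c,1)
el(.4855,-.3518,.139,.0435,(255,0,255)); el(.4855,-.3518,.181,.028,(255,0,255)); el(.4855,-.3518,0,.033,(0,255,255))
cv2.imwrite("pics/seat.png",cv2.resize(np.hstack([f,g]),(768,480)))
E
```

```text
t: 15.05
tool_pos: [0.4844, -0.3516, 0.1996]
orientation: [3.125, 0.327, -0.0]
force: [-0.7, 1.5, 0.3]
opening: 0.0932
gripper_force: 0.0
```

View pics/seat.png

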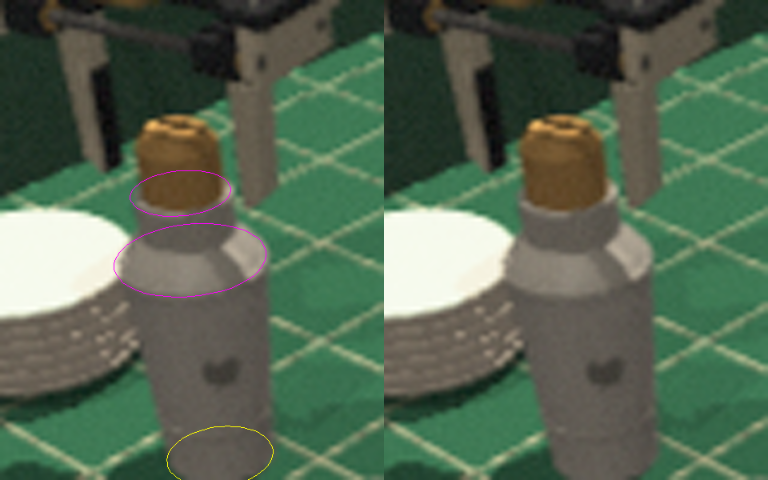

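The strainer is level and fully home, matching the predicted bead and collar ellipses (within 1 px), and the cap sits on it between the open fingers. I'll grip the cap and lift it straight up.

```bash
python3 -m handwheel '[[-0.5,0,0,-0.001,0,0,0],[0,0,0,-0.001,0,0,0],[0.3,0,0,-0.001,0,0,0],[1,0,0,-0.001,0,0,0],[1,0,0,-0.001,0,0,0],[1,0,0,-0.001,0,0,0],[1,0,0,-0.001,0,0,0]]' 10; python3 -m handwheel '[[1,0,0,-0.005,0,0,0],[1,0,0,-0.015,0,0,0],[1,0,0,-0.025,0,0,0],[1,0,0,-0.035,0,0,0],[1,0,0,-0.055,0,0,0],[1,0,0,-0.08,0,0,0],[1,0,0,-0.1,0,0,0],[1,0,0,-0.11,0,0,0],[1,0,0,-0.11,0,0,0],[1,0,0,-0.11,0,0,0],[1,0,0,-0.11,0,0,0]]'; python3 - <<'E'
from h import *
a=robot.read_camera("scene"); b=robot.read_camera("top")
x0,y0=120,30
cv2.imwrite("pics/fin.png",np.hstack([cv2.resize(a["frame"][y0:y0+150,x0:x0+100,::-1],(400,600),interpolation=cv2.INTER_CUBIC),cv2.resize(b["frame"][120:270,360:460,::-1],(400,600))]))
E
```

```text
t: 15.98
tool_pos: [0.4844, -0.3516, 0.2006]
orientation: [-3.124, -0.327, 0.0]
force: [-0.5, -0.8, -0.2]
opening: 0.0475
gripper_force: 10.0
t: 17.35
tool_pos: [0.4841, -0.3514, 0.3094]
orientation: [-3.123, -0.327, 0.002]
force: [0.3, 0.7, 0.4]
opening: 0.0478
gripper_force: 10.0
```

View pics/fin.png

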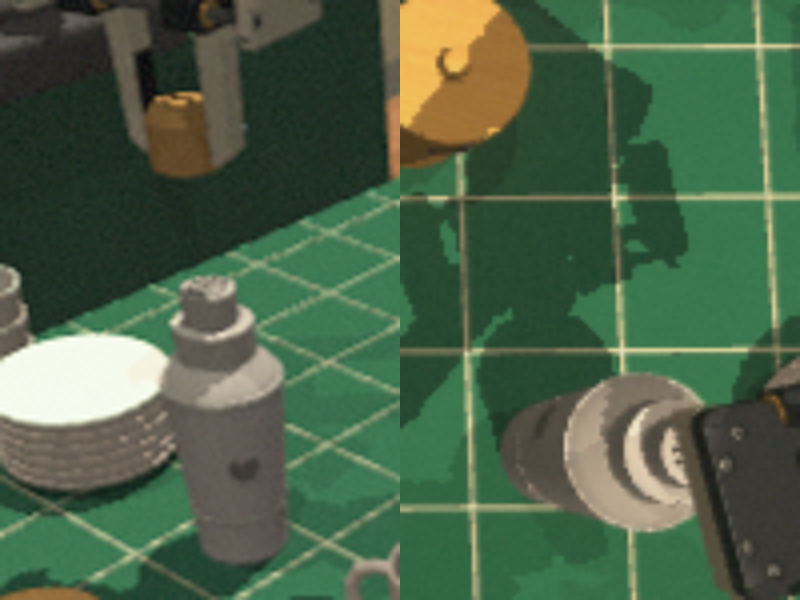

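The gripper holds the cap about 11 cm above where it sat (crop 185,135). The strainer stays seated and level on the shaker (crop 225,370), untouched, with its neck bare. I'm handing the job in.

```bash
python3 -m handwheel '[[1,0,0,0,0,0,0],[1,0,0,0,0,0,0],[1,0,0,0,0,0,0]]' | head -2; python3 -c "
from plant import robot
print(robot.close_job())"
```

```text
t: 17.82
tool_pos: [0.4844, -0.3517, 0.3106]
the job is handed in; nothing more can be done
None
```

The job is handed in at 17.8 s: the bin is shut against its stop, the strainer is fully home on the shaker, and the gripper is holding the cap about 11 cm above where it sat, touching nothing else.

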